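# Set the gauge plate to the scribed line and lock it

## Task

On the setting jig, slide the black plate along until its front edge meets the scribed line: there is nothing on it to grip, so drag it with a light press from above, and nothing stops it at the line, so stop it yourself. Then swing the cam lever across until it lies along the rail, closed. Be gentle, the jig is delicately sprung: never press or push on it, its plate or its lever with more than 18 N, and leave the float, sleeve and cap where they are.

Things in the scene. Friction and masses are not known exactly. Their poses are not given: they have to be found in the camera images.
- jig: The fixed aluminium setting jig: a low frame 330 mm long (its x axis, from x = -215 to +115 mm), 124 mm wide (y, +-62 mm), with rails 32 mm high and 20 mm wide along both long sides. Origin on its underside, on the long middle line; z up. It carries the sliding plate and the cam lever. No contact with jig, plate or lever may exceed 18 N.
- window (a point): Middle of the open window between the rails, level with their tops (32 mm up), at jig x = 0, y = 0; the window runs from jig x = -100 to +105 mm and is 84 mm wide. In it, lower than the rails, lies the flat black delrin sliding plate, 80 mm wide and 5 mm thick.
- cover (a point): Middle of the inner edge of the fixed cover (top 32 mm up) that hides the tail of the plate: jig x = -100 mm. The plate's top stands 12 to 25 mm above the jig's underside, differently each time as its bed is shimmed; that height is not measured, find it by feel. The bed yields downwards about 5 N per mm (8 mm at most).
- plate (a joint): Position of the black sliding plate (m): its front edge lies at jig x = -0.020 + this value; it grows towards +x of the jig. The edge is on the line at 0.075; the plate runs on to 0.100. Friction about 2.5 N plus 25 N per m/s; stays where left. Top flat, with a rubber thumb patch 40 x 50 mm let in flush, its middle 35 mm behind the front edge.
- line (a point): Middle of the scribed line: a dark line 1.6 mm wide across the jig's floor, up the inner walls and over the tops of both rails, square to the slide, at jig x = +55 mm, y = 0, 4 mm above the underside.
- pivot (a point): Upright axis of the cam lever, at jig x = 0, y = -52 mm, on top of the rail (32 mm above the jig's underside). A chrome eccentric lobe turns on it upon an aluminium collar.
- lever (a joint): Angle of the cam lever (rad): at 0 (open) its 12 mm wide arm sticks straight out from the frame along -y of the jig; it grows counter-clockwise seen from above; at 1.57 the arm lies along the rail, pointing to +x of the jig. Closed stop at 1.6. It turns with about 0.15 N m of friction and stays where it is left.
- lever_knob (a point): Centre of the top of the black upright knob at the lever's end: 18 mm in diameter, 30 mm tall, 80 mm from the pivot axis; its top is 72 mm above the jig's underside, its foot 42 mm.
- float: Bystander: squat orange polyurethane float, 90 mm in diameter, 44 mm high; origin at the centre of its underside.
- sleeve: Bystander: clear acrylic tube standing upright, 30 mm in diameter, 75 mm high; origin at the centre of its underside.
- cap: Bystander: black delrin sensor cap, 44 mm in diameter, 28 mm high; origin at the centre of its underside.

How it is judged:
By the outcome, as a careful person would: the job done as asked, in the order asked, and still so for the second after the job is handed in, with the robot touching nothing.
It also fails if it takes over 72 s, if anything falls off the work surface, if the arm or the gripper's body presses on something with over 40 N, if the wrist force passes 120 N, or if a joint passes its speed limit or range.

## Robot

A 7-joint arm with a two-finger parallel gripper is mounted at the origin on the work surface. World frame = base frame: x ahead of the robot, y to its left, z up, the work surface at z = 0. Lengths are in m, angles in rad, forces in N, time in s.
With the tool pointing down it reaches from about 0.425 to 0.925 m from the base axis. Payload 6.8 kg.
Tool frame: the origin (TCP) lies on the front face of the gripper's body, between the roots of the fingers; the fingertips stand 73 mm ahead of it and the grasp point (between the pads) lies 54 mm ahead of it (env.nose_length is the distance from the TCP to the fingertips, in m); z points along the fingers, y is the line along which they close (so a half turn about z gives the same grasp; the last joint's range is limited). The gripper opens to 85 mm and grips with 20 to 120 N. Pads are 22 mm wide; open, the fingers measure 114 mm over their backs; the gripper's body (76 mm by 85 mm) begins 54 mm behind the grasp point. The pads swing forward as they close: fully open they stand 13 mm farther back than shut.
Start: joints at [-1.383, 0.477, 0.022, 1.555, -0.011, 1.109, -0.083], TCP at [0.197, 0.646, 0.304] pointing down, gripper open.
Joint ranges: [-2.96, 2.96], [-0.34, 2.1], [-1.41, 1.46], [0.24, 2.44], [-1.37, 4.51], [0.17, 1.92], [-2.96, 2.96]. Speed limits (rad/s): [2.39, 2.39, 3.14, 3.14, 3.14, 3.14, 3.14].

## Interface

Orientations are given as a unit quaternion [w, x, y, z].
In Python, from cell import env, kin, camera, calibration, job gives the robot as it stands. The module is installed in compiled form; this text tells all that it offers. Calls block until the motion is done:
- env.reach(position, orientation): joint-space move of the TCP to a pose.
- env.movel(position, velocity=0.15, rot=None, stop_force=None): straight line of the TCP; rot=None keeps the orientation; velocity is the mean speed in m/s. With stop_force (N) it stops when the force on the tool has changed by that much, and returns True; else False.
- env.goto_joints(angles): joint-space move.
- env.grip(opening, f_grip=None): finger opening in m; f_grip is the grip in N (None keeps the last); returns when the fingers have stopped.
- env.dwell(seconds).
- kin.inverse_kinematics(position, orientation): joint angles nearest the present ones, or None.
- env.get_state(): the state.
- camera(name): name is "side" or "top"; returns (picture, depth): 400x640x3 uint8, blue, green, red; 400x640 float32, m along the optical axis (not along the pixel's ray), 0 where there is no reading.
- calibration(name): a dict with "fx", "fy", "cx", "cy" (pixels), "rvec" (rotation vector, rad) and "tvec" (3), from world to camera coordinates, as OpenCV has them. Camera axes: x right, y down, z forward; pixel columns grow to the right and rows downward; lengths in m; the calibration is good to about 2 mm. A picture is of the moment at which its call begins. calibration takes no time and is no camera call.
A pose or a line that the arm cannot do raises env.PlanningError and nothing moves.
- job.job_done(): hands the job in; it is judged then, once.
The state is a dict: "time": time; "qpos": joint angles; "joint_velocities": joint speeds; "joint_torque": joint torques, N m; "tcp_pos": TCP position; "orientation": TCP orientation; "force": force on the tool from outside, world axes, zero at the start; "torque": the same for the moment, N m; "opening": finger opening in m; "gripper_force": force on a finger pad.
Only numpy, scipy, OpenCV 4.12 (cv2) and the standard library are available. Lean on these libraries where they do the work, as an engineer would, in place of code of your own. Each camera call takes 0.05 s, during which the arm holds its last target. There are 200 camera calls.

## Working session

There is one attempt and no reset: what is moved stays moved. The work goes in short steps, each a Python script; the robot and the scene stay as the last script left them, time stands still between calls to the robot, and variables do not carry over. Pictures are saved under pics/ and viewed, at most 10 in all, crops included, and the job is handed in when it is done.

```bash
mkdir -p pics; python3 - <<'E'
from cell import env,kin,camera,calibration
import cv2,numpy as np
for n in("top","side"):
    p,d=camera(n);cv2.imwrite(f"pics/{n}0.png",p);np.save(f"pics/{n}0.npy",d)
    c=calibration(n);print(n,c)
    R=cv2.Rodrigues(np.array(c["rvec"],float))[0];print(-R.T@np.array(c["tvec"]).ravel())
s=env.get_state();print(s['time'],s['tcp_pos'],s['orientation'],s['force'],s['opening'])
E
```

```text
top {'fx': 512.3753284880653, 'fy': 512.3753284880653, 'cx': 313.86547942870953, 'cy': 199.4266224563921, 'rvec': array([ 2.15158683, -2.09012249,  0.20745013]), 'tvec': array([0.07573744, 0.57735091, 1.03378674])}
[0.36607891 0.09171152 1.12488243]
side {'fx': 385.3303205860894, 'fy': 385.3303205860894, 'cx': 321.3758547503577, 'cy': 198.85179831055987, 'rvec': array([ 2.25723859, -0.80725312,  0.3385569 ]), 'tvec': array([-0.40372125,  0.37258247,  0.66626953])}
[ 0.18104395 -0.40510003  0.74083783]
0.1 [0.1966417  0.64530299 0.30302484] [-6.31027333e-05  1.47334248e-01  9.89086419e-01 -8.19495790e-04] [ 0.34214315 -0.50118221  0.20511623] 0.08523845061306969
```

View pics/top0.png

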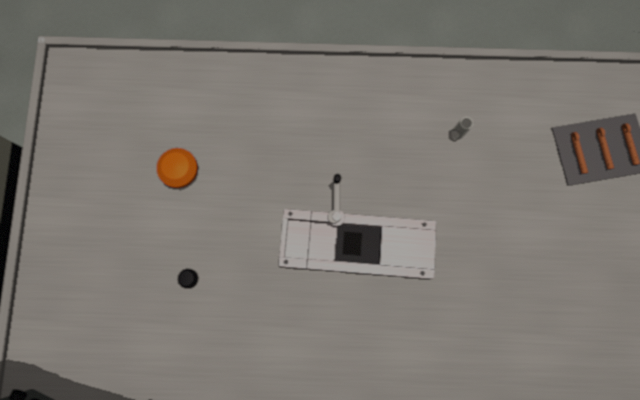

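View pics/side0.png

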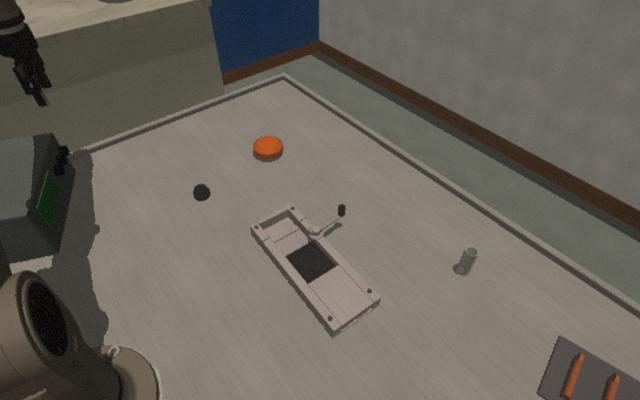

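```bash
python3 - <<'E'
import cv2
t=cv2.imread("pics/top0.png")[160:290,270:445];s=cv2.imread("pics/side0.png")[195:340,240:390]
cv2.imwrite("pics/tc.png",cv2.convertScaleAbs(cv2.resize(t,None,fx=4.5,fy=4.5,interpolation=cv2.INTER_CUBIC)))
cv2.imwrite("pics/sc.png",cv2.resize(s,None,fx=4,fy=4,interpolation=cv2.INTER_CUBIC))
E
```

```text
(no output)
```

View pics/tc.png

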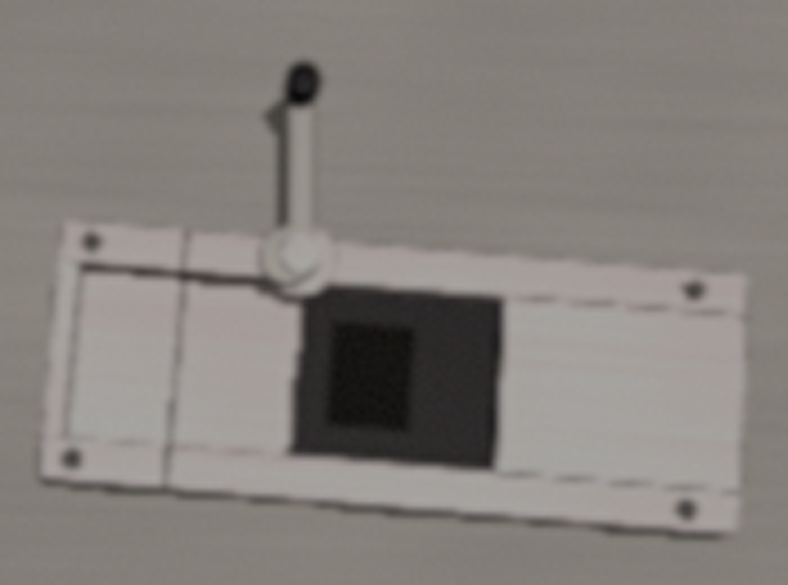

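View pics/sc.png

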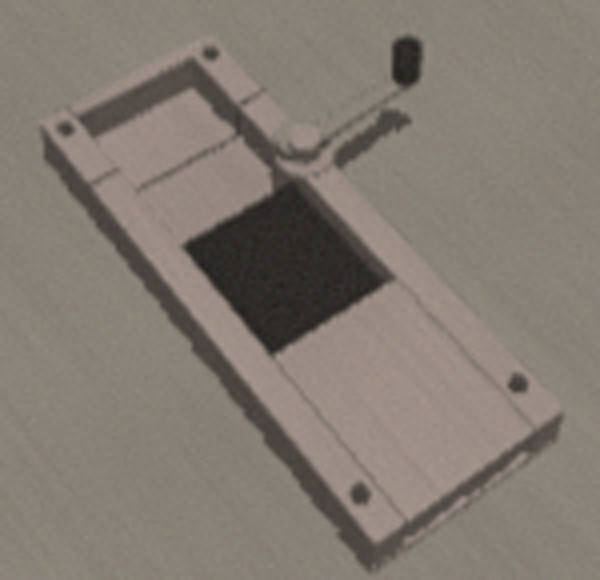

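```bash
cat > h.py <<'E'
import cv2,numpy as np
from scipy.optimize import least_squares
from cell import env,kin,camera,calibration,job
def proj(n,P):
    c=calibration(n);K=np.array([[c["fx"],0,c["cx"]],[0,c["fy"],c["cy"]],[0,0,1]])
    return cv2.projectPoints(np.array(P,float).reshape(-1,3),np.array(c["rvec"]),np.array(c["tvec"]),K,None)[0][:,0]
def towld(p,J):
    J=np.atleast_2d(np.array(J,float));c,s=np.cos(p[2]),np.sin(p[2])
    return J@np.array([[c,-s,0],[s,c,0],[0,0,1]]).T+[p[0],p[1],p[3]]
E
cat > fit.py <<'E'
from h import *
T=lambda u,v:(270+u/4.5-.4,160+v/4.5-.4)
S=lambda u,v:(240+u/4-.4,195+v/4-.4)
t={(115,-62):T(65,222),(115,62):T(41,480),(-215,-62):T(746,275),(-215,62):T(738,530),(55,-62):T(188,231),(55,62):T(165,485),(-100,-42):T(502,297),(-100,42):T(492,467)}
s={(115,62):S(43,126),(115,-62):S(203,40),(-215,62):S(374,543),(-215,-62):S(562,412),(55,-62):S(268,90),(55,62):S(93,182),(-100,42):S(275,353),(-100,-42):S(390,278)}
def res(p,which=("top","side")):
    r=[]
    for n,d in(("top",t),("side",s)):
        if n in which:
            J=[(a/1e3,b/1e3,.032) for a,b in d]; r.append((proj(n,towld(p,J))-np.array(list(d.values()))).ravel())
    return np.concatenate(r)
for w in(("top",),("side",),("top","side")):
    f=least_squares(lambda p:res(np.r_[p,0] if len(p)==3 else p,w),[.35,.05,1.57,0] if len(w)>1 else [.35,.05,1.57])
    print(w,f.x.round(4),np.abs(f.fun).max().round(2),np.sqrt(np.mean(f.fun**2)).round(2))
p=np.r_[f.x[:3],0]
p=f.x
np.save("jig.npy",p)
# plate front edge: unknown x,z
f=least_squares(lambda q:np.r_[(proj("top",towld(p,[(q[0],.04,q[1])]))-[T(292,453)]).ravel()[:1],(proj("top",towld(p,[(q[0],0,q[1])]))-[T(299,370)]).ravel()[:1],(proj("side",towld(p,[(q[0],0.03,q[1])]))-[S(205,234)]).ravel()],[-.01,.02]);print("plate x,z",f.x,f.fun)
k=least_squares(lambda q:np.r_[(proj("top",q)-[T(304,78)]).ravel(),(proj("side",q)-[S(407,42)]).ravel()],[.45,.05,.07]);print("knob",k.x,k.fun,"exp",towld(p,[(0,-.132,.072)]))
d=towld([0,0,-p[2],0],k.x-[p[0],p[1],p[3]]);print("knob jig",d, "ang",np.arctan2(d[0,0],-(d[0,1]+.052)))
E
python3 fit.py
```

```text
('top',) [0.4903 0.0463 1.5231] 0.94 0.59
('side',) [0.4895 0.046  1.5172] 1.91 1.02
('top', 'side') [ 0.4905  0.0467  1.5205 -0.0028] 1.95 0.8
plate x,z [-0.00568254  0.02623371] [ 0.71450599  0.47087632 -2.69300025  0.34082369]
knob [0.62103516 0.04468464 0.07460746] [ 0.0293325  -0.04886403 -0.06195064  0.01715749] exp [[0.62232387 0.04004669 0.06920877]]
knob jig [[ 0.00456735 -0.13047988  0.07739869]] ang 0.05813209340406514
```

```bash
cat >> h.py <<'E'
p=np.load("jig.npy");p[3]=0
def quat(a):  # tool down, tool x at world angle a
    return np.array([0,np.cos(a/2),np.sin(a/2),0])
def tcp(x,y,z): return towld(p,[(x,y,z+env.nose_length)])[0]
def st(m=""):
    s=env.get_state();P=s['tcp_pos']-[p[0],p[1],0];J=towld([0,0,-p[2],0],P)[0];J[2]-=env.nose_length
    print(m,round(s['time'],2),"tip jig",J.round(4),"F",np.round(s['force'],2),"op",round(s['opening'],4));return s,J
E
python3 - <<'E'
from h import *
print(env.nose_length,p)
env.grip(0.0)
a=p[2]+np.pi/2
for x in(-.04,.02): print(kin.inverse_kinematics(tcp(x,0,.02),quat(a)))
for th in(0,.8,1.6): print(kin.inverse_kinematics(tcp(.08*np.sin(th),-.052-.08*np.cos(th),.05),quat(p[2]+th)))
env.reach(tcp(-.040,0,.10),quat(a));st("above")
env.movel(tcp(-.040,0,.040),.08);env.dwell(.2);s0,_=st("low")
np.save("f0.npy",s0['force'])
r=env.movel(tcp(-.040,0,.006),.01,stop_force=3.5);st(r);env.dwell(.2);st()
E
```

```text
0.0726 [0.4904906  0.04667911 1.52052955 0.        ]
[-0.34409307  0.51405637  0.24991545  2.1592678  -0.25855575  0.49568145
  1.6237224 ]
[-0.39354482  0.5141115   0.16404709  2.13770597 -0.16784724  0.50148577
  1.41763381]
[-0.55224522  0.67568325  0.54183792  1.84280451 -0.48799947  0.75863023
  0.20431643]
[-0.52509904  0.61589943  0.35203388  1.87008855 -0.31082302  0.70928705
  0.75504192]
[-0.46911721  0.53176223  0.17080578  1.98390979 -0.14534387  0.63736553
  1.34530296]
above 3.4 tip jig [-0.0391 -0.0003  0.1001] F [ 0.85 -1.07  0.47] op 0.0002
low 4.5 tip jig [-0.0399 -0.0003  0.0404] F [-0.23 -0.14  0.65] op -0.0001
True 6.55 tip jig [-0.04   -0.      0.0183] F [0.2  0.17 6.58] op -0.0001
 6.75 tip jig [-0.04   -0.      0.0184] F [-0.55  0.07  5.44] op 0.0003
```

```bash
python3 - <<'E'
from h import *
T=lambda u,v:(270+u/4.5-.4,160+v/4.5-.4)
for uv in((292,453),(299,370),(303,310)):
    f=least_squares(lambda q:(proj("top",towld(p,[(q[0],q[1],.019)]))-[T(*uv)]).ravel(),[0,0]);print("edge",f.x)
for uv in((172,400),(178,330)):
    f=least_squares(lambda q:(proj("top",towld(p,[(q[0],q[1],.004)]))-[T(*uv)]).ravel(),[0,0]);print("line",f.x)
z=.0184-.0006
env.movel(tcp(-.04,0,z),.01);env.dwell(.2);st("pressed")
for x in(-.03,-.02):
    r=env.movel(tcp(x,0,z),.025,stop_force=7);st(r)
pic,_=camera("top");cv2.imwrite("pics/t1.png",pic)
pic2,_=camera("side");cv2.imwrite("pics/s1.png",pic2)
a=cv2.resize(pic[180:290,270:445],None,fx=4.5,fy=4.5,interpolation=2)
cv2.imwrite("pics/s1c.png",cv2.resize(pic2[195:340,240:390],None,fx=4,fy=4,interpolation=2))
E
```

```text
edge [-0.00435682  0.04014881]
edge [-0.00489138  0.00022416]
edge [-0.00477137 -0.02894283]
line [0.0550548  0.01799415]
line [ 0.05490136 -0.01636608]
pressed 7.2 tip jig [-0.04   -0.0001  0.0181] F [-1.24  1.36  5.99] op 0.0
False 7.75 tip jig [-0.0304 -0.0001  0.0181] F [-1.14 -1.08  5.48] op -0.0001
False 8.3 tip jig [-0.0204 -0.0002  0.0181] F [-1.   -1.08  6.77] op 0.0001
```

View pics/s1c.png

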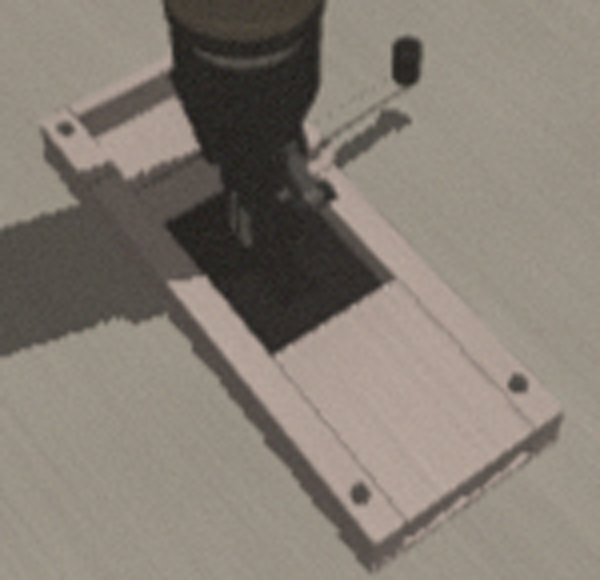

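```bash
python3 - <<'E'
from h import *
z=.0178
for x in(0,.0185):
    r=env.movel(tcp(x,0,z),.025,stop_force=7);st(r)
env.dwell(.2);st()
env.movel(tcp(.0185,0,.05),.08)
env.reach(tcp(-.09,-.13,.1),quat(p[2])) ;st("clear")
pic,_=camera("top");cv2.imwrite("pics/t2.png",pic)
pic2,_=camera("side")
a=cv2.resize(pic[195:285,270:370],None,fx=5,fy=5,interpolation=2);b=cv2.resize(pic2[195:285,240:320],None,fx=5,fy=5,interpolation=2)
cv2.imwrite("pics/c2.png",cv2.hconcat([a,b])[:,:800] if 0 else cv2.resize(cv2.hconcat([a,b]),(800,400)))
np.save("pics/t2.npy",pic)
E
```

```text
False 9.35 tip jig [-0.0005 -0.0002  0.0182] F [-0.95 -1.82  6.63] op 0.0003
False 10.24 tip jig [ 0.018  -0.0002  0.0181] F [-1.48 -1.92  5.83] op 0.0003
 10.44 tip jig [ 0.018  -0.0002  0.0182] F [-1.78 -1.77  6.75] op 0.0001
clear 11.99 tip jig [-0.0894 -0.1292  0.099 ] F [-0.57  0.2  -0.69] op -0.0001
```

View pics/c2.png

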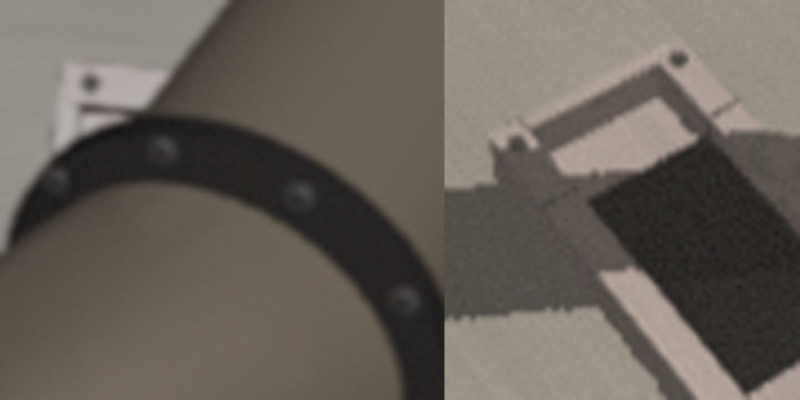

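```bash
cat > look.py <<'E'
from h import *
import sys
s,_=st();q=np.array(s['qpos'])
q[0]-=1.1;env.goto_joints(q);st("aside")
n=sys.argv[1]
pic,_=camera("top");cv2.imwrite(f"pics/t{n}.png",pic)
pic2,_=camera("side");cv2.imwrite(f"pics/s{n}.png",pic2)
a=cv2.resize(pic[160:290,270:390],None,fx=4.5,fy=4.5,interpolation=2)
cv2.imwrite(f"pics/c{n}.png",a)
E
python3 look.py 3
```

```text
12.09 tip jig [-0.0892 -0.1291  0.0992] F [ 0.29 -0.02 -0.4 ] op 0.0003
aside 14.39 tip jig [0.4693 0.1905 0.0994] F [0.64 0.01 1.03] op 0.0003
```

View pics/c3.png

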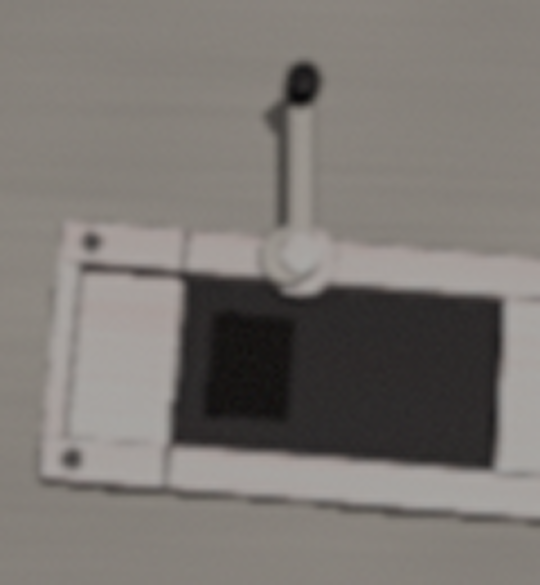

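```bash
cat > meas.py <<'E'
from h import *
import sys
def prof(img,xs,y,z):
    uv=proj("top",towld(p,[(x,y,z) for x in xs])).astype(np.float32)
    return cv2.remap(cv2.cvtColor(img,6).astype(np.float32),uv[:,:1],uv[:,1:],1).ravel()
for f in sys.argv[1:]:
    I=cv2.imread(f);xs=np.arange(-.1,.11,.0002)
    e=[]
    for y in np.linspace(-.02,.03,11):
        v=prof(I,xs,y,.0188);m=xs>-.03 # bright beyond edge; last crossing from dark
        lo=v[(xs>-.09)&(xs<-.06)].mean();hi=v[(xs>.075)&(xs<.09)].mean()
        e.append(xs[np.where(v<(lo+hi)/2)[0]].max() if 't0' not in f and 'top0' not in f else xs[np.where((v<(lo+hi)/2)&(xs<.045))[0]].max())
    L=[]
    for y,z in [(yy,.032) for yy in(-.057,-.052,-.047,.047,.052,.057)]+([(yy,.004) for yy in(-.02,0,.02)] if 'top0' in f else []):
        v=prof(I,xs,y,z);m=(xs>.04)&(xs<.07);w=np.clip(np.median(v[m])-3-v[m],0,None);L.append((w*xs[m]).sum()/w.sum())
    print(f,"edge",np.round(e,4),np.mean(e).round(4),"line",np.round(L,4))
E
python3 meas.py pics/top0.png pics/t3.png
```

```text
pics/top0.png edge [-0.0046 -0.0048 -0.0048 -0.0036 -0.0038 -0.0028 -0.0026 -0.003  -0.0032
 -0.0036 -0.0038] -0.0037 line [0.054  0.0543 0.0546 0.0549 0.0548 0.0548 0.0546 0.0541 0.0549]
pics/t3.png edge [0.0534 0.054  0.0538 0.0536 0.0534 0.0534 0.0538 0.0538 0.0544 0.0548
 0.0544] 0.0539 line [0.0539 0.0543 0.0547 0.0549 0.0547 0.0548]
```

```bash
cat > patch.py <<'E'
from meas import *
for f in sys.argv[1:]:
    I=cv2.imread(f);xs=np.arange(-.098,.11,.0002)
    V=np.mean([prof(I,xs,y,.0188) for y in np.linspace(-.016,.016,33)],0)
    c0=-.04 if 'top0' in f else .019
    m=abs(xs-c0)<.031;b=V[(abs(xs-c0)>.025)&(abs(xs-c0)<.031)].mean()
    dk=np.clip(b-V,0,None)*m;mid=(dk*xs).sum()/dk.sum();lv=V[abs(xs-mid)<.012].mean()
    i=xs[m&(V<(b+lv)/2)]
    print(f,"patch centroid",mid.round(4),"half-level",i.min().round(4),i.max().round(4),"=> edge",round(mid+.035,4),((i.min()+i.max())/2+.035).round(4),"b,lv",b,lv)
    w=abs(xs-(c0+.036))<.012;print((np.c_[xs,V][w][::4]).round(4).tolist() and " ".join(f"{a*1e3:.1f}:{v:.0f}" for a,v in np.c_[xs,V][w][::5]))
E
python3 patch.py pics/top0.png pics/t3.png|grep -v line
```

```text
pics/top0.png edge [-0.0046 -0.0048 -0.0048 -0.0036 -0.0038 -0.0028 -0.0026 -0.003  -0.0032
pics/t3.png edge [0.0534 0.054  0.0538 0.0536 0.0534 0.0534 0.0538 0.0538 0.0544 0.0548
pics/top0.png patch centroid -0.0392 half-level -0.0586 -0.0196 => edge -0.0042 -0.0041 b,lv 42.68484 20.245443
-16.0:42 -15.0:43 -14.0:43 -13.0:43 -12.0:43 -11.0:43 -10.0:42 -9.0:42 -8.0:44 -7.0:50 -6.0:60 -5.0:75 -4.0:93 -3.0:112 -2.0:129 -1.0:143 0.0:152 1.0:158 2.0:160 3.0:161 4.0:161 5.0:161 6.0:160 7.0:160
pics/t3.png patch centroid 0.0191 half-level -0.0006 0.0386 => edge 0.0541 0.054 b,lv 42.247395 20.618738
43.0:42 44.0:43 45.0:43 46.0:42 47.0:41 48.0:41 49.0:41 50.0:45 51.0:54 52.0:68 53.0:87 54.0:108 55.0:128 56.0:143 57.0:154 58.0:159 59.0:162 60.0:163 61.0:163 62.0:163 63.0:163 64.0:162 65.0:162 66.0:162
```

```bash
cat > lev.py <<'E'
from h import *
def pose(th,off,z):
    x=.08*np.sin(th)-off*np.cos(th);y=-.052-.08*np.cos(th)-off*np.sin(th)
    return tcp(x,y,z),quat(p[2]+th)
def go(th,off,z,v,sf=None):
    P,Q=pose(th,off,z);return env.movel(P,v,rot=Q,stop_force=sf)
E
python3 - <<'E'
from lev import *
s,_=st();env.movel(np.array(s['tcp_pos'])+[0,0,.08],.2)
env.reach(*pose(.05,.036,.13))
go(.05,.036,.052,.1);env.dwell(.1);st("down")
print(go(.05,.0215,.052,.03,5));st("contact?")
for th in np.arange(.2,1.41,.2):
    r=go(th,.0205,.052,.05,8);st(f"{th:.2f} {r}")
    if r: break
E
```

```text
14.49 tip jig [0.4695 0.1907 0.0994] F [-0.22 -0.46  0.03] op 0.0
down 18.23 tip jig [-0.032  -0.1342  0.0528] F [-0.49  0.35  0.39] op -0.0004
False
contact? 18.86 tip jig [-0.0174 -0.1329  0.052 ] F [-0.25 -0.24  0.2 ] op 0.0001
0.20 False 19.27 tip jig [-0.0044 -0.1345  0.0521] F [ 0.35 -0.3   0.07] op -0.0002
0.40 False 19.76 tip jig [ 0.0121 -0.1337  0.052 ] F [-0.4   0.12 -0.44] op -0.0
0.60 False 20.24 tip jig [ 0.0281 -0.1296  0.052 ] F [0.97 0.15 0.25] op 0.0001
0.80 False 20.73 tip jig [ 0.043  -0.1225  0.052 ] F [-1.01 -0.01 -0.33] op 0.0001
1.00 False 21.21 tip jig [ 0.0561 -0.1125  0.052 ] F [ 0.06 -0.98 -0.03] op 0.0001
1.20 False 21.69 tip jig [ 0.067  -0.1002  0.052 ] F [ 0.12 -0.34 -0.35] op 0.0001
1.40 False 22.18 tip jig [ 0.0752 -0.0859  0.052 ] F [ 0.47 -0.29 -0.39] op -0.0001
```

```bash
python3 - <<'E'
from h import *
b,_=camera("side");cv2.imwrite("pics/s4.png",b)
cv2.imwrite("pics/c4.png",cv2.resize(b[150:300,240:390],None,fx=3.6,fy=3.6,interpolation=2))
E
```

```text
(no output)
```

View pics/c4.png

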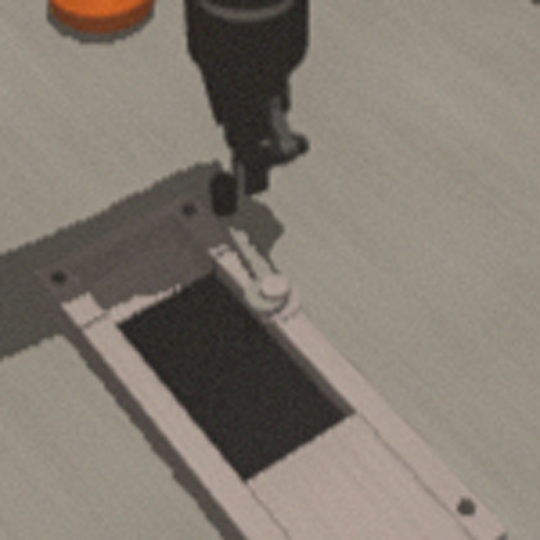

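```bash
python3 - <<'E'
from lev import *
print(go(1.5,.0205,.052,.02,5));st()
for th in(1.55,1.6,1.64):
    r=go(th,.0205,.052,.008,4);st(f"{th} {r}")
    if r: break
go(1.55,.045,.052,.05)
go(1.55,.045,.15,.1)
E
python3 look.py 5
```

```text
False
 22.79 tip jig [ 0.0784 -0.078   0.052 ] F [ 0.5  -0.32 -0.19] op -0.0
1.55 False 23.46 tip jig [ 0.0796 -0.0741  0.052 ] F [-0.25 -0.55 -0.59] op -0.0002
1.6 False 24.12 tip jig [ 0.0806 -0.07    0.052 ] F [ 1.73  0.8  -0.59] op 0.0
1.64 True 24.52 tip jig [ 0.0813 -0.068   0.052 ] F [1.63 0.23 0.63] op -0.0002
 26.42 tip jig [ 0.079  -0.0982  0.1493] F [ 0.53  0.32 -0.04] op 0.0003
aside 28.68 tip jig [0.5185 0.3542 0.1494] F [0.18 0.31 0.44] op 0.0002
```

View pics/c5.png

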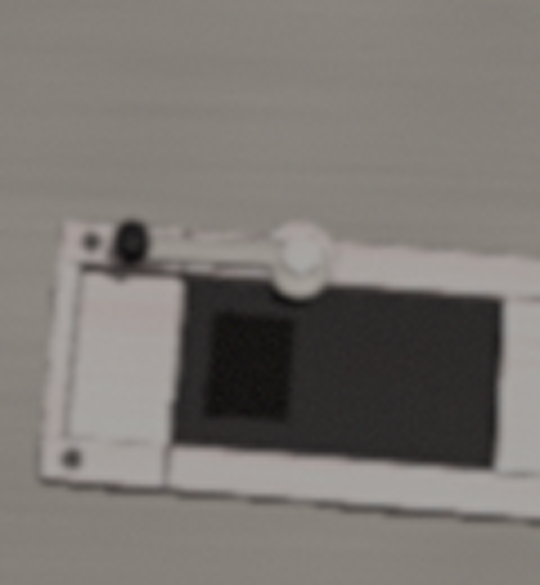

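```bash
python3 patch.py pics/t5.png
```

```text
pics/t5.png edge [0.0534 0.054  0.0536 0.0536 0.0534 0.0534 0.0538 0.0538 0.0544 0.0548
 0.0544] 0.0539 line [0.0572 0.0691 0.0683 0.0549 0.0548 0.0548]
pics/t5.png patch centroid 0.0192 half-level -0.0008 0.0386 => edge 0.0542 0.0539 b,lv 42.427994 20.630867
43.0:42 44.0:43 45.0:43 46.0:42 47.0:41 48.0:41 49.0:41 50.0:44 51.0:53 52.0:68 53.0:87 54.0:108 55.0:128 56.0:142 57.0:154 58.0:159 59.0:162 60.0:163 61.0:163 62.0:163 63.0:163 64.0:162 65.0:162 66.0:162
```

```bash
python3 -c "
from cell import job;print(job.job_done())"
```

```text
the job is handed in; nothing more can be done
None
```

The plate's front edge sits on the scribed line, about 0.7 mm short of its middle by the top camera. The cam lever was swung across until I felt its closed stop and lies along the rail; no force reading passed 7 N, nothing else was touched, and the job was handed in at about 29 s.

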